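# Tip a sample bottle onto the roller mixer and push it home

### The job

The large sample bottle stands upright on the loading deck of the bottle roller mixer. Push it over with the fingertips so that it lies between the two rollers, cap towards the drive housing, then push on its foot to slide it along the rollers until its cap is right up against the end stop. Only push: do not pick the bottle up, and leave the two small bottles, the weighing boat and the pellet die where they stand.

Things in the scene. Friction and masses are not known exactly. Their poses are not given: they have to be found in the camera images.
- mixer: Bottle roller mixer, fixed, braked (rollers do not turn). Origin on the worktop under it; x axis level along the rollers from loading deck to drive housing, z up. Grey base plate 8 mm thick, 112 mm wide, x = -175 to 155 mm. White drive housing x = 90 to 154 mm, 112 mm wide, top at z = 62 mm, with a control knob up to 73 mm.
- deck (a point): Centre of the top of the loading deck: a flat black mat 78 mm long (along x) and 88 mm wide at x = -128 mm, y = 0, z = 8 mm in the mixer's frame (same axes). Nothing stands above deck level round it except the rollers' ends on its +x side.
- bed (a point): Middle of the roller bed, on the axis that the lying bottle takes: x = 2 mm, y = 0, z = 33.5 mm in the mixer's frame. Two black rollers 20 mm in diameter, x = -81 to 85 mm, axes at y = +-32 mm, z = 19 mm, tops at z = 29 mm, 44 mm clear between them; grey bearing blocks 16 mm wide, 27 mm high at their deck ends, to x = -86.5 mm. The bottle rests in the trough, its underside level with the deck.
- end_stop (a point): Centre of the face of the black end stop (50 mm wide) on the drive housing, at x = 85 mm, y = 0, z = 33.5 mm in the mixer's frame; same axes as the mixer.
- bottle: Large sample bottle, loose, closed: plastic, 50 mm across, 104 mm tall, 0.08 to 0.16 kg. Origin at the centre of its foot, z axis from foot to cap. Starts upright on the deck, foot at z = 8 mm, within 8 mm of the mixer's centre line and 12 mm along it of the deck's centre. Pushed near the top (90 mm above its foot) it tips over its foot's edge and falls; pushed low it slides.
- cap_top (a point): Centre of the top of the large bottle's cap, 104 mm from its origin along its z axis. The cap is about 38 mm across.
- small_bottle_1: Small white sample bottle, 42 mm in diameter, 78 mm tall, standing upright on the worktop beside the mixer, 85 to 105 mm to the +y side of its centre line; origin at its foot. Leave alone.
- small_bottle_2: Another small white sample bottle, the same size, on the mixer's -y side, 85 to 115 mm from its centre line; origin at its foot. Leave alone.
- boat: Shallow white weighing boat, 62 x 62 x 14 mm, on the worktop at the mixer's -y side; origin under its centre. Leave alone.
- die: Steel pellet die, a low flanged cylinder 40 mm in diameter and 30 mm tall, on the worktop at the mixer's +y side; origin under its centre. Leave alone.
Not all that is in view belongs to the job. What is shaped like the bottle but blue or pink is not meant.

How it is judged:
On the way, in this order (a step that is already met when the one before it is completed fails the run):
1. the large bottle has been tipped over and lies between the rollers, cap towards the drive housing (angle between bottle's own z axis and vertical between 1.48 and 1.66 rad and angle between the z axis of bottle and the x axis of mixer, either way round below 0.1 rad and z of each of bottle, cap_top in the frame of mixer below 0.042 m and y of bottle in the frame of mixer between -0.008 and 0.008 m and x of cap_top in the frame of mixer above -0.06 m), for 0.2 s.
2. the lying bottle has been pushed along the rollers until its cap is at the end stop (all of step 1 and x of cap_top in the frame of end_stop above -0.006 m), for 0.2 s.
At the end, for the whole second after the job is handed in: The large bottle lies level in the trough between the rollers (axis within 5 degrees of level and 0.1 rad of the mixer's x axis, foot within 8 mm of its centre line, foot and cap centres no higher than 42 mm), cap towards the drive housing and within 6 mm of the end stop, at rest (all of step 2 and linear speed of bottle below 0.01 m/s and angular speed of bottle below 0.15 rad/s); the robot touches nothing.
It fails at once if the large bottle is lifted (tipping or sliding it never raises its foot's centre above about 35 mm or its cap top above about 116 mm) (height (world z) of bottle above 0.06 m or height (world z) of cap_top above 0.135 m).
It fails at once if the small sample bottle is disturbed (moved more than 20 mm or tipped) (distance of small_bottle_1 from where it was at the start of the episode above 0.02 m or angle between small_bottle_1's own z axis and vertical above 0.4 rad).
It fails at once if the other small sample bottle is disturbed (moved more than 20 mm or tipped) (distance of small_bottle_2 from where it was at the start of the episode above 0.02 m or angle between small_bottle_2's own z axis and vertical above 0.4 rad).
It fails at once if the weighing boat is disturbed (moved more than 20 mm or tipped) (distance of boat from where it was at the start of the episode above 0.02 m or angle between boat's own z axis and vertical above 0.4 rad).
It fails at once if the pellet die is disturbed (moved more than 20 mm or tipped) (distance of die from where it was at the start of the episode above 0.02 m or angle between die's own z axis and vertical above 0.4 rad).
It also fails if it takes over 43 s, if anything falls off the work surface, if the arm or the gripper's body presses on something with over 40 N, if the wrist force passes 120 N, or if a joint passes its speed limit or range.

### The arm

A 6-joint arm with a two-finger parallel gripper is mounted at the origin on a cart in front of the work surface, level with it; the furniture and walls round the work are solid. World frame = base frame: x ahead of the robot, y to its left, z up, the work surface at z = 0. Lengths are in m, angles in rad, forces in N, time in s.
With the tool pointing down it reaches from about 0.35 to 0.85 m from the base axis. Payload 8.1 kg.
Tool frame: the origin (TCP) lies on the centre line of the jaws, within the pads' length; the fingertips stand 17 mm ahead of it and the grasp point (between the pads) lies 2 mm behind it; z points along the fingers, y is the line along which they close (so a half turn about z gives the same grasp; the last joint's range is limited). The gripper opens to 93 mm and grips with 3 to 60 N. Pads are 15 mm wide; open, the fingers measure 128 mm over their backs; the gripper's body (75 mm by 188 mm) begins 65 mm behind the grasp point.
Start: joints at [-1.365, 0.13, 1.488, -0, 1.523, -0.085], TCP at [0.172, -0.575, 0.236] pointing down, gripper open.
Joint ranges: [-2.96, 2.96], [-0.89, 2.26], [0.02, 2.5], [-1.34, 4.48], [0, 2.73], [-2.66, 2.66]. Speed limits (rad/s): [2.39, 2.39, 2.79, 3.14, 3.14, 3.14].

### API

Orientations are given as a rotation vector (axis times angle).
In Python, from plant import status, eyes, robot gives the robot as it stands. The module is installed in compiled form; this text tells all that it offers.
- The arm moves only by the tool servo_tool, never from a script. Its argument "plan" is text: rows parted by semicolons, each of 4 numbers parted by spaces: the shift along the tool's x, y, z in m, then the turn about the tool's z in degrees. A call has 1 to 12 rows; each row is the pose to reach, as a shift and turn from the pose commanded when the call began, along the tool's axes at that moment; what a row does not reach only later rows make up. A row lasts 1/12 s, in which the tool goes at most 41.7 mm and 7.16 degrees, less where a joint would pass 70% of its speed; a pose out of reach is approached as far as the arm can. A call with a gripper value outside its range is refused whole. "grip" is the closure, from -1 (fully open) to 1 (shut), set as the call begins (left out, the last holds). The fingers move at their own pace and stop on an object; "grip_force" is the grip in N (left out, the last holds). Time passes only in rows, so rows that repeat a pose let the fingers close. It gives the time, the measured TCP pose, the force, the opening and the grip force at its end, in the units of the state.
- status.read_state(): the state, without advancing time (a new reading comes with each control period).
- eyes.read_camera(name): name is "side" or "top"; returns a dict with "image" (420x560x3 uint8, blue, green, red), "fovy" (degrees; the focal length in pixels is half the picture's height over the tangent of half this angle, whatever the lens; pixels are square), "cx", "cy" (the principal point, pixels), "k1" (the pictures are not rectified: a ray, as slopes to the right and down, at radius r is drawn at 1 + k1 r^2 times it, then the intrinsics apply), "world_from_camera" (4x4, takes a point from camera to world coordinates). Camera axes: x right, y down, z forward; pixel columns grow to the right and rows downward; lengths in m; the calibration is good to about 2 mm. A picture is of the moment at which its call begins. There is no depth.
- robot.close_job(): hands the job in; it is judged then, once.
The state is a dict: "t": time; "q": joint angles; "dq": joint speeds; "joint_torque": joint torques, N m; "tool_pos": TCP position; "orientation": TCP orientation; "force": force on the tool from outside, world axes, zero at the start; "wrist_torque": the same for the moment, N m; "opening": finger opening in m; "gripper_force": force on a finger pad.
Only numpy, scipy, OpenCV 4.12 (cv2) and the standard library are available. Lean on these libraries where they do the work, as an engineer would, in place of code of your own. Each camera call takes 0.05 s, during which the arm holds its last target. There are 200 camera calls.

## Working session

There is one attempt and no reset: what is moved stays moved. The work goes in short steps, Python scripts to look and compute and a tool call to move; the robot and the scene stay as the last step left them, time stands still between calls to the robot, and variables do not carry over. Pictures are saved under pics/ and viewed, at most 10 in all, crops included, and the job is handed in when it is done.

Besides the shell and the picture viewer there is one more tool, called after "Call:" as name(argument=value, ...) on one line, values as JSON. servo_tool: Moves the arm, as the interface text tells. Its arguments: {"type":"object","properties":{"plan":{"type":"string"},"grip":{"type":"number"},"grip_force":{"type":"number"}},"required":["plan"]}

```bash
mkdir -p pics; python3 - <<'E'
from plant import status, eyes
import cv2,numpy as np
s=status.read_state();print(s)
for n in("side","top"):
    c=eyes.read_camera(n);cv2.imwrite(f"pics/{n}0.png",c["image"]);np.save(n+".npy",c,allow_pickle=True)
    print(n,c["fovy"],c["cx"],c["cy"],c["k1"],c["world_from_camera"].round(4).tolist() if hasattr(c["world_from_camera"],'round') else c["world_from_camera"])
E
```

```text
{'t': 0.0, 'q': array([-1.36545553e+00,  1.31131309e-01,  1.48929251e+00,  1.73541217e-05,
        1.52297627e+00, -8.54121771e-02]), 'dq': array([-2.16048442e-04, -7.24243477e-04,  4.81864918e-04, -6.84210875e-04,
        1.75853404e-05,  4.81027338e-04]), 'joint_torque': array([ 2.00401526e-03, -5.59846902e+01, -4.91761565e+01,  7.69107789e-02,
        3.53016669e-02, -1.47401961e-04]), 'tool_pos': array([ 0.171915  , -0.57428455,  0.23459798]), 'orientation': array([-3.10666737e+00, -4.54843856e-01,  1.42882579e-04]), 'force': array([0.22474621, 0.41765532, 0.30255141]), 'wrist_torque': array([0.03269206, 0.02993384, 0.0419043 ]), 'gripper_force': 0.0, 'opening': 0.09317441881699254}
side 56.89534927156812 274.34432432314577 207.82398684481868 -0.07864721001936124 [[-0.9994, -0.0293, 0.018, 0.4533], [-0.0277, 0.3773, -0.9257, 0.5817], [0.0203, -0.9256, -0.3779, 0.4386], [0.0, 0.0, 0.0, 1.0]]
top 55.12226131813254 282.42337430994064 212.95670479444578 -0.10133069198927443 [[0.0053, -0.988, 0.1545, 0.3665], [-0.9996, -0.0093, -0.025, -0.1847], [0.0261, -0.1543, -0.9877, 0.9543], [0.0, 0.0, 0.0, 1.0]]
```

View pics/top0.png

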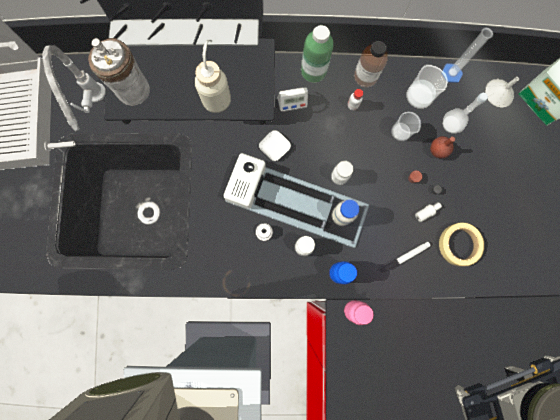

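View pics/side0.png

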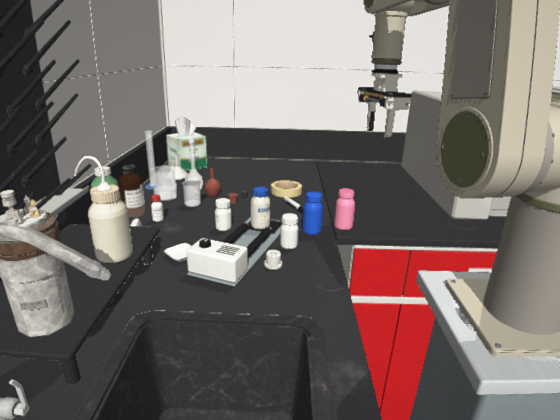

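The top view shows the mixer with its housing at (244,181) and its deck end near (345,220), with the white bottle (blue cap) at (347,209). The small bottles are at (342,173) and (305,246), the boat at (275,145), the die at (263,232), and the blue and pink decoys at (343,272) and (358,313). The side view shows the bottle at (260,208).

```bash
cat > h.py <<'E'
import numpy as np,cv2
def cam(c):
    f=c["image"].shape[0]/2/np.tan(np.radians(c["fovy"])/2)
    return f,c["cx"],c["cy"],c["k1"],np.array(c["world_from_camera"])
def ray(c,uv):
    f,cx,cy,k,T=cam(c); d=(np.array(uv,float)-[cx,cy])/f; s=d.copy()
    for _ in range(20): s=d/(1+k*(s@s))
    return T[:3,3],T[:3,:3]@np.array([s[0],s[1],1])
def onz(c,uv,z):
    o,d=ray(c,uv); return o+d*(z-o[2])/d[2]
def proj(c,p):
    f,cx,cy,k,T=cam(c); q=T[:3,:3].T@(np.array(p)-T[:3,3]); s=q[:2]/q[2]
    return s*(1+k*(s@s))*f+[cx,cy]
def two(c1,u1,c2,u2):
    o,d=ray(c1,u1);p,e=ray(c2,u2)
    t=np.linalg.lstsq(np.c_[d,-e],p-o,rcond=None)[0]
    return (o+d*t[0]+p+e*t[1])/2, np.linalg.norm(o+d*t[0]-p-e*t[1])
E
python3 - <<'E'
import cv2,numpy as np
a=cv2.imread("pics/top0.png")[140:270,215:385]
b=cv2.imread("pics/side0.png")[170:290,160:340]
cv2.imwrite("pics/topz.png",cv2.resize(a,None,fx=4.5,fy=4.5,interpolation=cv2.INTER_CUBIC))
cv2.imwrite("pics/sidez.png",cv2.resize(b,None,fx=4.4,fy=4.4,interpolation=cv2.INTER_CUBIC))
E
```

```text
(no output)
```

View pics/topz.png

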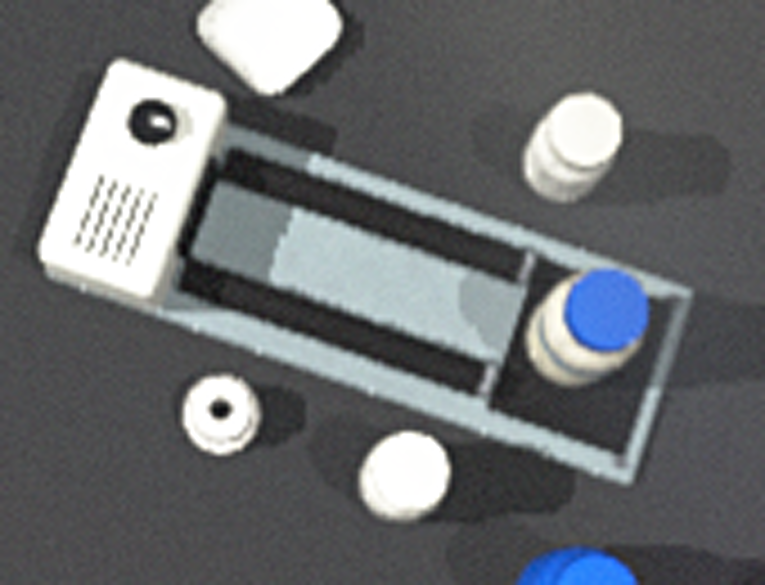

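View pics/sidez.png

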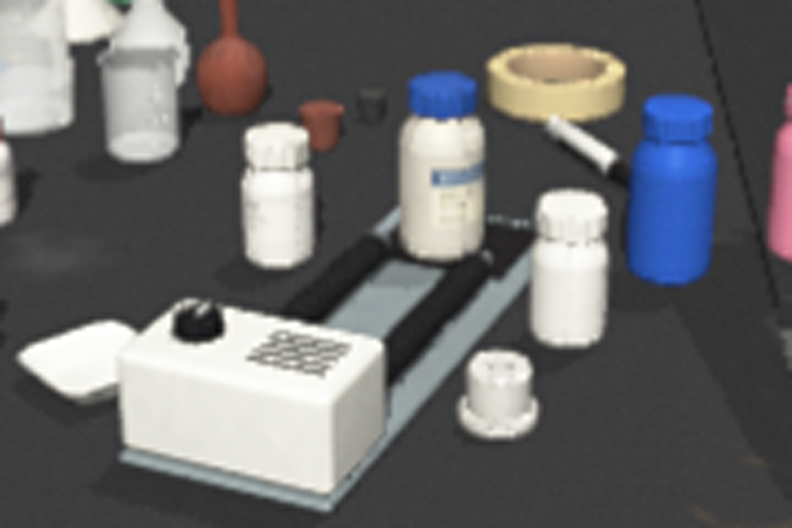

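The zoomed top crop shows the plate's deck-end corners at zoom px (690,291) and (629,483), and the blue cap centred at about (606,311). The side crop shows the bottle upright on the deck, with nothing between it and the rollers.

```bash
cat > m.py <<'E'
from h import *
t=np.load("top.npy",allow_pickle=True).item(); s=np.load("side.npy",allow_pickle=True).item()
Z=lambda u,v:(215+(u+.5)/4.5-.5,140+(v+.5)/4.5-.5)
P=lambda u,v,z:onz(t,Z(u,v),z)
A=P(690,291,.008);B=P(629,483,.008)
# edges fitted
U1=P(230,122,.008);L1=P(190,318,.008)
print("corners",A.round(4),B.round(4),"width",np.linalg.norm(A-B))
x1=(U1-A);x2=(L1-B)
for v in(x1,x2,):print("yaw",np.degrees(np.arctan2(v[1],v[0])))
w=A-B; print("yaw end",np.degrees(np.arctan2(w[1],w[0]))+90, )
# side corners of plate at housing: 
S=lambda u,v:(160+(u+.5)/4.4-.5,170+(v+.5)/4.4-.5)
C=onz(s,S(121,457),.008);D=onz(s,S(331,505),.008)
print("side far corners",C.round(4),D.round(4),np.linalg.norm(C-D)); 
m=(C+D)/2-(A+B)/2;print("len",np.linalg.norm(m),"yaw",np.degrees(np.arctan2(m[1],m[0])))
def blue(c,box):
    u0,v0,u1,v1=box;h=cv2.cvtColor(c["image"],cv2.COLOR_BGR2HSV)[v0:v1,u0:u1]
    k=cv2.inRange(h,(100,140,80),(130,255,255));cs=max(cv2.findContours(k,0,1)[0],key=cv2.contourArea)
    e=cv2.fitEllipse(cs);return np.array(e[0])+[u0,v0],e
ct,e=blue(t,(335,195,365,225));print("cap top cam",ct,e)
cap=onz(t,ct,.112);print("cap",cap)
cs,e=blue(s,(245,180,275,200));print(cs,e)
print("tri",two(t,ct,s,cs))
# housing top corners
for u,v in((120,60),(226,95),(40,255),(150,305)):print("hous",P(u,v,.06).round(4))
E
python3 m.py
```

```text
corners [ 0.5377 -0.415   0.008 ] [ 0.4346 -0.3797  0.008 ] width 0.10897582249481635
yaw 70.02439529738999
yaw 69.70474744972817
yaw end 71.08624585878243
side far corners [ 0.644  -0.0997  0.008 ] [ 0.5407 -0.0662  0.008 ] 0.1085961500000178
len 0.3318843594513225 yaw 71.33406966281574
cap top cam [349.42813301 208.58152771] ((14.428133010864258, 13.581527709960938), (16.936559677124023, 17.3707218170166), 73.61161804199219)
cap [ 0.50909543 -0.3492759   0.112     ]
[260.08396149 191.02640247] ((15.083961486816406, 11.026402473449707), (9.669974327087402, 15.479024887084961), 90.26189422607422)
tri (array([ 0.50969695, -0.35097484,  0.10315193]), np.float64(0.0017673625069585608))
hous [ 0.6456 -0.1117  0.06  ]
hous [ 0.6276 -0.1662  0.06  ]
hous [ 0.5433 -0.0738  0.06  ]
hous [ 0.5184 -0.1296  0.06  ]
```

Call:
servo_tool(plan="0.02 -0.004 0 -4; 0.055 -0.011 0 -10; 0.092 -0.018 0 -16; 0.13 -0.025 0 -22; 0.168 -0.033 0 -28; 0.206 -0.04 0 -34; 0.244 -0.048 0 -40; 0.282 -0.055 0 -45; 0.312 -0.061 0 -50; 0.335 -0.066 0.01 -54; 0.351 -0.069 0.03 -54; 0.351 -0.069 0.05 -54", grip=0.48)

```text
t: 1.1
tool_pos: [0.4918, -0.4061, 0.1855]
orientation: [2.558, 1.821, 0.002]
force: [-0.3, -0.7, -0.4]
opening: 0.0245
gripper_force: 0.0
```

Call:
servo_tool(plan="0 0 0.03 0; 0 0 0.06 0; 0 0 0.073 0; 0 0 0.073 0; 0 0 0.073 0")

```text
t: 1.52
tool_pos: [0.4881, -0.4077, 0.1123]
orientation: [-2.562, -1.815, 0.001]
force: [0.9, -0.2, 0.8]
opening: 0.024
gripper_force: 0.0
```

```bash
cat > st.py <<'E'
from h import *
from plant import status
X=np.array([np.cos(np.radians(70.7)),np.sin(np.radians(70.7))]);Y=np.array([-X[1],X[0]])
O=np.array([.5393,-.2402])+.010*X
mx=lambda p:np.array([(np.array(p)[:2]-O)@X,(np.array(p)[:2]-O)@Y,p[2]])
def show():
    from scipy.spatial.transform import Rotation as R
    s=status.read_state();r=R.from_rotvec(s["orientation"]).as_matrix()
    print("t",s["t"],"tcp mixer",mx(s["tool_pos"]).round(4),"toolx yaw",np.degrees(np.arctan2(r[1,0],r[0,0])).round(2),"z",r[:,2].round(3),"F",s["force"].round(2),"open",round(s["opening"],4),s["tool_pos"].round(4))
E
python3 - <<'E'
from st import *;show();print("cap",mx([.5093,-.3496,.112]))
from plant import eyes
for n in("top","side"):
    c=eyes.read_camera(n);np.save(n+"1.npy",c,allow_pickle=True);i=c["image"]
    cv2.imwrite(f"pics/{n}1.png",i)
a=cv2.resize(cv2.imread("pics/top1.png")[140:300,230:430],None,fx=2,fy=2);b=cv2.resize(cv2.imread("pics/side1.png")[100:260,180:380],None,fx=2,fy=2)
cv2.imwrite("pics/p1.png",np.hstack([a,b]))
E
```

```text
t 1.5167 tcp mixer [-0.1851 -0.007   0.1123] toolx yaw 70.65 z [-0.001  0.001 -1.   ] F [ 0.89 -0.17  0.8 ] open 0.024 [ 0.4881 -0.4077  0.1123]
cap [-0.12316726 -0.00784425  0.112     ]
```

View pics/p1.png

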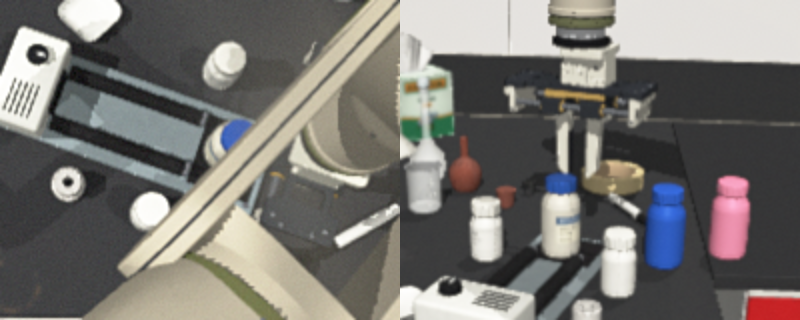

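The side view shows the two fingertips behind the bottle, lined up with its cap at crop px (561,183). I'll push now.

Call:
servo_tool(plan="0.012 0 0 0; 0.025 0 0 0; 0.034 0 0 0; 0.038 0 0 0; 0.042 0 0 0; 0.046 -0.0005 0 0; 0.051 -0.001 0 0; 0.056 -0.0015 0 0; 0.061 -0.002 0 0; 0.066 -0.0025 0 0; 0.07 -0.003 0 0; 0.074 -0.003 0 0")

```text
t: 2.62
tool_pos: [0.5102, -0.3367, 0.1125]
orientation: [-2.563, -1.817, 0.0]
force: [0.6, -0.3, -0.3]
opening: 0.024
gripper_force: 0.0
```

```bash
cat > look.py <<'E'
from st import *
import sys
from plant import eyes
show();k=sys.argv[1]
I=[]
for n,(u,v) in(("top",(230,140)),("side",(180,140))):
    c=eyes.read_camera(n);np.save(n+k+".npy",c,allow_pickle=True)
    I.append(cv2.resize(c["image"][v:v+160,u:u+200],None,fx=2,fy=2,interpolation=cv2.INTER_CUBIC))
cv2.imwrite(f"pics/p{k}.png",np.hstack(I))
E
python3 look.py 2
```

```text
t 2.6167 tcp mixer [-0.1107 -0.0044  0.1125] toolx yaw 70.66 z [-0.  0. -1.] F [ 0.64 -0.26 -0.25] open 0.024 [ 0.5102 -0.3367  0.1125]
```

View pics/p2.png

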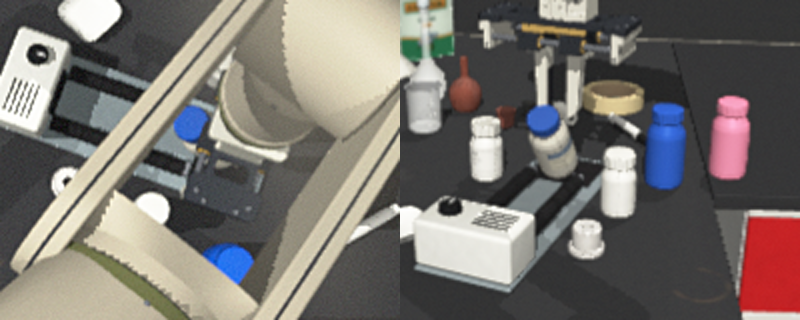

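The side view shows the bottle tilted about 25° toward the housing, cap at crop px (543,120) and foot near (556,172). I'll keep pushing.

Call:
servo_tool(plan="0.005 -0.0005 0 0; 0.01 -0.001 0 0; 0.015 -0.001 0 0; 0.02 -0.001 0 0; 0.024 -0.001 0 0; 0.024 -0.001 0 0; 0.024 -0.001 0 0; 0.024 -0.001 0 0; 0 -0.001 0 0; -0.03 0 0 0; -0.06 0 0 0; -0.08 0 0 0")

```text
t: 3.72
tool_pos: [0.4827, -0.4152, 0.1128]
orientation: [2.563, 1.815, -0.001]
force: [0.3, -0.2, 0.1]
opening: 0.0239
gripper_force: 0.0
```

```bash
python3 look.py 3
```

```text
t 3.7167 tcp mixer [-0.1939 -0.0044  0.1128] toolx yaw 70.62 z [-0.    -0.001 -1.   ] F [ 0.27 -0.19  0.12] open 0.0239 [ 0.4827 -0.4152  0.1128]
```

View pics/p3.png

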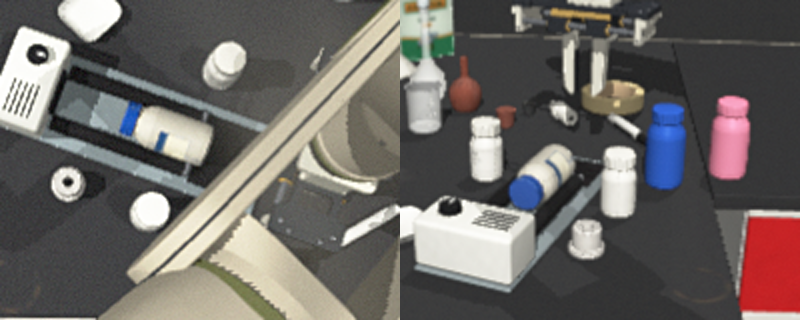

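The bottle now lies in the trough, with its cap toward the housing at crop px (124,117) and its foot at about (211,152). Next I'll measure both ends.

```bash
python3 - <<'E'
from st import *
c=np.load("top3.npy",allow_pickle=True).item()
for n,u,v,z in(("capfront",123,117,.036),("foot",211,150,.036),("foot top",213,138,.04),("capL",130,102,.0335),("capR",122,131,.0335),("housing face ref",70,62,.06),("roller end upper",210,110,.015)):
    print(n,mx(onz(c,(230+(u+.5)/2-.5,140+(v+.5)/2-.5),z)).round(4))
E
```

```text
capfront [ 0.0031 -0.0014  0.036 ]
foot [-0.106   0.0005  0.036 ]
foot top [-0.1033 -0.0128  0.04  ]
capL [ 0.0014 -0.0216  0.0335]
capR [-0.0012  0.0141  0.0335]
housing face ref [ 0.081  -0.0364  0.06  ]
roller end upper [-0.0916 -0.0492  0.015 ]
```

Call:
servo_tool(plan="0 -0.003 0.03 0; 0 -0.003 0.055 0; 0 -0.003 0.063 0; 0.02 -0.003 0.063 0; 0.045 -0.003 0.063 0; 0.065 -0.003 0.063 0; 0.075 -0.003 0.063 0; 0.08 -0.003 0.063 0; 0.085 -0.003 0.063 0; 0.09 -0.003 0.063 0; 0.095 -0.003 0.063 0; 0.1 -0.003 0.063 0", grip=0.8)

```text
t: 4.82
tool_pos: [0.5141, -0.3179, 0.0499]
orientation: [2.563, 1.815, -0.0]
force: [-0.0, -1.6, -0.3]
opening: 0.0091
gripper_force: 1.0
```

```bash
python3 look.py 4
```

```text
t 4.8167 tcp mixer [-0.0917 -0.0019  0.0499] toolx yaw 70.61 z [ 0.    -0.001 -1.   ] F [-0.03 -1.61 -0.27] open 0.0091 [ 0.5141 -0.3179  0.0499]
```

View pics/p4.png

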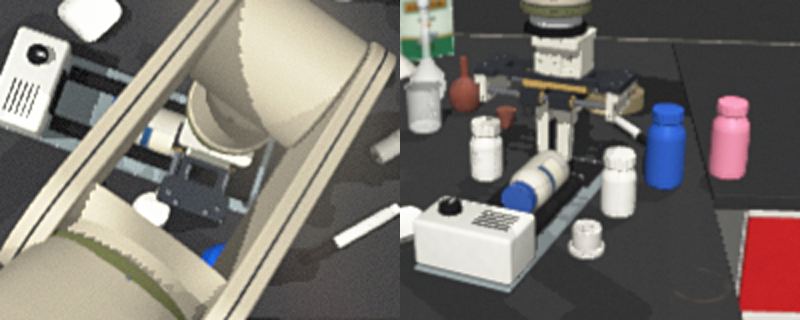

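The bottle is sliding level along the trough, with the fingers on its foot and a force of about 1.6 N. I'll keep pushing and slow down near the stop.

Call:
servo_tool(plan="0.006 0 0 0; 0.012 0 0 0; 0.018 0 0 0; 0.024 0 0 0; 0.03 0 0 0; 0.036 0 0 0; 0.042 0 0 0; 0.047 0 0 0; 0.051 0 0 0; 0.054 0 0 0; 0.057 0 0 0; 0.057 0 0 0")

```text
t: 5.92
tool_pos: [0.533, -0.2629, 0.0496]
orientation: [-2.562, -1.817, -0.0]
force: [-0.1, 1.0, 0.2]
opening: 0.009
gripper_force: 0.0
```

Call:
servo_tool(plan="0.001 0 0 0; 0.002 0 0 0; 0.003 0 0 0; 0.004 0 0 0; 0.004 0 0 0")

```text
t: 6.33
tool_pos: [0.534, -0.2599, 0.0495]
orientation: [-2.563, -1.816, 0.001]
force: [-1.8, -3.4, 0.2]
opening: 0.0093
gripper_force: 1.8
```

Call:
servo_tool(plan="0.001 0 0 0; 0.002 0 0 0; 0.002 0 0 0")

```text
t: 6.58
tool_pos: [0.5341, -0.2598, 0.0497]
orientation: [2.562, 1.815, -0.004]
force: [-4.6, -11.6, -0.2]
opening: 0.0093
gripper_force: 5.9
```

The force has risen to 12 N with no further travel, so the cap is at the stop. I'll back away and check.

Call:
servo_tool(plan="-0.005 0 0 0; -0.02 0 0 0; -0.04 0 0 0; -0.06 0 0 0; -0.08 0 -0.03 0; -0.1 0 -0.07 0; -0.13 0 -0.1 0; -0.16 0 -0.12 0; -0.19 0 -0.12 0; -0.19 0 -0.12 0")

```text
t: 7.42
tool_pos: [0.4701, -0.4434, 0.1724]
orientation: [2.562, 1.809, -0.001]
force: [-0.9, 0.3, -0.7]
opening: 0.0094
gripper_force: 0.0
```

```bash
python3 look.py 5
```

```text
t 7.4167 tcp mixer [-0.2246 -0.0019  0.1724] toolx yaw 70.45 z [ 0.003 -0.005 -1.   ] F [-0.88  0.3  -0.73] open 0.0094 [ 0.4701 -0.4434  0.1724]
```

View pics/p5.png

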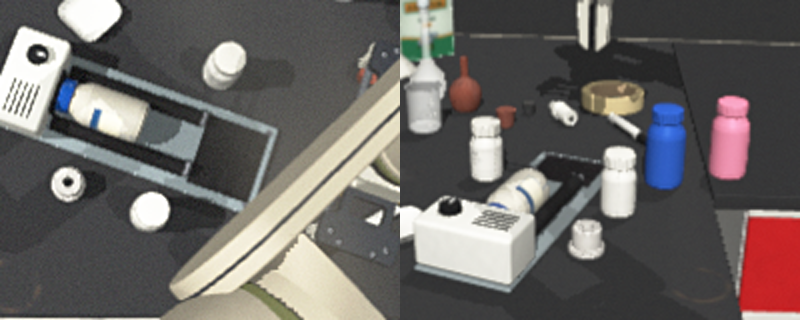

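The bottle lies in the trough with its cap against the end stop at crop px (62,95). The other objects haven't moved and the arm is clear, so I'm handing it in.

```bash
python3 -c "
from plant import robot;print(robot.close_job())"
```

```text
the job is handed in; nothing more can be done
None
```

I tipped the bottle into the trough, pushed it along the rollers until its cap was against the end stop, and handed the job in at about 7.5 s; the hand-in returned no verdict.

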